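# Run the hook carrier round the bent rail to its end buffer

### The job

Slide the hook carrier along the bent steel rail, round the bend, to the far end, and push it up against the sprung sleeve there until the sleeve is fully pressed in; then let go and leave it hanging there. Be gentle: do not force or jam the carrier on the rail (never more than 40 N between the two), and leave the other things on the counter where they are.

Things in the scene. Friction and masses are not known exactly. Their poses are not given: they have to be found in the camera images.
- carrier_fin (a point): Middle of the carrier's upright aluminium grip fin: 30 mm long along the bore, 10 mm thick across it, 48 mm high. Pinch it across the 10 mm from above. The point is 22 to 24 mm below the fin's top and above the collar's top, and 46 mm above the bore's axis. x: along the bore in the direction of travel, y: across the fin, z: up
- carrier_bore (a point): Centre of the carrier's bore, half-way along it, 46 mm below carrier_fin; same axes. Hanging free, the bore's axis is about 2 mm below the rod's axis, so lifting it 2 mm centres it on the rod (play 2 mm all round). A push or twist on the fin wedges the bore on the rod with several times the force felt at the gripper: about 8 N sideways or 0.25 N m is the limit
- carrier: The loose hook carrier (about 220 g, varies): an aluminium collar, 44 mm outside diameter, 28 mm long, drilled through with a 16 mm bore, hanging on the 12 mm rail rod; fin on top, small double steel hook below. Origin and axes as carrier_bore. It starts somewhere on the rail's near leg
- rail: The fixed bent rail: a 12 mm round steel rod, level, axis 140 mm over the counter, both ends turned down to feet. Origin on the counter under the centre of the bend's arc; z up, x along the near leg in the direction of travel, y to the inside of the bend. The near leg runs at y = -70 mm from its post at x = -135 mm to x = 0
- bend_start (a point): Where the near leg ends and the arc begins, on the rod's axis; axes as rail. The arc turns left (to +y). How far it turns differs from rail to rail, anywhere from 43 to 67 degrees; no measured pose gives it: it must be felt or seen
- bend (a point): Centre of the arc, at rod height, 70 mm to the left of bend_start; axes as rail. The rod's centre line follows a circle of 70 mm radius about it, then leaves it tangentially as the straight far leg, 190 mm long to the second post
- buffer (a joint): How far the sprung steel sleeve on the far leg (30 mm across) is pressed in, m: 0 free, 0.006 fully in; spring under 0.3 N, so the carrier's friction keeps it in. Behind it a rubber cushion gives about 1 mm per N for 12 mm, then a rigid stop. The carrier's centre is 100 to 130 mm past the arc's end (differs, not measured) at first touch
- weight: chrome calibration weight, 36 mm across, 55 mm tall, standing near the inside of the rail's bend; origin under its centre
- candle_holder: small pewter candle holder, 64 mm across the foot, 46 mm tall, standing beside the rail; origin under its centre
- bottle_cap: silicone bottle cap, 38 mm across, 18 mm tall; origin under its centre
- phone_stand: clear acrylic phone stand, 90 x 75 mm, about 100 mm tall; origin under its centre
- tape_roll: roll of packing tape lying flat, 96 mm across, 48 mm tall; origin under its centre
- carton: small closed carton 100 x 140 x 60 mm; origin under its centre
- marker: marker pen lying flat, 120 mm long, 14 mm thick; origin under its centre
There are look-alikes about, which are no part of the job. What is meant by the carrier is not black or red, and is the smaller of those in its own colour.

How it is judged:
On the way:
1. the carrier has come round the bend (y of carrier_bore in the frame of rail above -0.042 m), for 0.1 s.
At the end, for the whole second after the job is handed in: The carrier hangs upright (within 0.25 rad) and at rest on the far leg, let go, keeping the buffer sleeve pressed in by more than 4 of its 6 mm (value of joint buffer above 0.004 m and y of carrier_bore in the frame of rail above 0 m and linear speed of carrier below 0.01 m/s and angle between carrier_bore's own z axis and vertical below 0.25 rad); the robot touches nothing.
It fails at once if the carrier was forced on the rail, sleeve or stop (more than 40 N between the two) (contact force between carrier and rail above 40 N).
It fails at once if another thing on the counter was shifted by more than 20 mm (distance of any of weight, candle_holder, bottle_cap, phone_stand, tape_roll, carton, marker from where it was at the start of the episode above 0.02 m).
It also fails if it takes over 72 s, if anything falls off the work surface, if the arm or the gripper's body presses on something with over 40 N, if the wrist force passes 120 N, or if a joint passes its speed limit or range.

### The arm

A 6-joint arm with a two-finger parallel gripper is mounted at the origin on the work surface. World frame = base frame: x ahead of the robot, y to its left, z up, the work surface at z = 0. Lengths are in m, angles in rad, forces in N, time in s.
With the tool pointing down it reaches from about 0.35 to 0.85 m from the base axis. Payload 8.1 kg.
Tool frame: the origin (TCP) lies midway between the tips of the shut fingers; the grasp point (between the pads) lies 19 mm behind it (robot.grip_point_offset is the distance from the TCP to the grasp point, in m); z points along the fingers, y is the line along which they close (so a half turn about z gives the same grasp; the last joint's range is limited). The gripper opens to 93 mm and grips with 3 to 60 N. Pads are 15 mm wide; open, the fingers measure 128 mm over their backs; the gripper's body (75 mm by 188 mm) begins 65 mm behind the grasp point.
Start: joints at [1.172, 0.13, 1.488, -0, 1.523, -0.085], TCP at [0.185, 0.571, 0.219] pointing down, gripper open.
Joint ranges: [-2.96, 2.96], [-0.89, 2.26], [0.02, 2.5], [-1.34, 4.48], [0, 2.73], [-2.66, 2.66]. Speed limits (rad/s): [2.39, 2.39, 2.79, 3.14, 3.14, 3.14].

### API

Orientations are given as a rotation vector (axis times angle).
In Python, from plant import robot, read_camera, job gives the robot as it stands.
- The arm moves only by the shell command python3 -m inch 'ROWS' [FORCE]. ROWS is JSON, one flat list of numbers, 5 for each row, row after row: the shift along the world's x, y, z in mm, then the turn about the world's z in degrees, then the opening in per cent of the stroke, from 0 (shut) to 100 (fully open). In form: [dx, dy, dz, yaw, hand, dx, dy, dz, yaw, hand, ...]. A call has 1 to 10 rows; each row is the pose to reach, as a shift and turn from the pose commanded when the call began; what a row does not reach only later rows make up. A row lasts 1/12 s, in which the tool goes at most 41.7 mm and 7.16 degrees, less where a joint would pass 70% of its speed; a pose out of reach is approached as far as the arm can. A call with a gripper value outside its range is refused whole. The fingers move at their own pace and stop on an object; FORCE is the grip in N (left out, the last holds). Time passes only in rows, so rows that repeat a pose let the fingers close. It gives the time, the measured TCP pose, the force, the opening and the grip force at its end, in the units of the state.
- robot.read_state(): the state, without advancing time (a new reading comes with each control period).
- read_camera(name): name is "scene" or "side" or "wrist"; returns a dict with "image" (420x560x3 uint8, blue, green, red), "K" (3x3 intrinsics, pixels), "extrinsics" (4x4, takes a point from world to camera coordinates); the wrist camera has in their place "mount" (4x4, takes a point from camera to tool coordinates, whose origin is the TCP and whose axes are the flange's). Camera axes: x right, y down, z forward; pixel columns grow to the right and rows downward; lengths in m; the calibration is good to about 2 mm. A picture is of the moment at which its call begins: read the wrist's pose just before it. There is no depth.
- job.close_job(): hands the job in; it is judged then, once.
The state is a dict: "t": time; "q": joint angles; "dq": joint speeds; "joint_torque": joint torques, N m; "tool_pos": TCP position; "orientation": TCP orientation; "force": force on the tool from outside, world axes, zero at the start; "wrist_torque": the same for the moment, N m; "opening": finger opening in m; "gripper_force": force on a finger pad.
Only numpy, scipy, OpenCV 4.12 (cv2) and the standard library are available. Lean on these libraries where they do the work, as an engineer would, in place of code of your own. Each camera call takes 0.05 s, during which the arm holds its last target. There are 200 camera calls.

## Working session

There is one attempt and no reset: what is moved stays moved. The work goes in short steps, Python scripts to look and compute and a shell command to move; the robot and the scene stay as the last step left them, time stands still between calls to the robot, and variables do not carry over. Pictures are saved under pics/ and viewed, at most 10 in all, crops included, and the job is handed in when it is done.

```bash
ls; mkdir -p pics; cat > h.py <<'E'
import numpy as np, cv2
from plant import robot, read_camera, job
def snap(n):
    c=read_camera(n); return c
def ray(c,uv):
    K=c["K"];E=np.array(c["extrinsics"]);d=E[:3,:3].T@np.linalg.solve(K,[uv[0],uv[1],1.]);o=-E[:3,:3].T@E[:3,3];return o,d/np.linalg.norm(d)
def plane(c,uv,z):
    o,d=ray(c,uv);return o+d*(z-o[2])/d[2]
def proj(c,p):
    E=np.array(c["extrinsics"]);q=c["K"]@(E[:3,:3]@np.array(p)+E[:3,3]);return q[:2]/q[2]
def tri(rays):
    A=0;b=0
    for o,d in rays:
        P=np.eye(3)-np.outer(d,d);A=A+P;b=b+P@o
    p=np.linalg.solve(A,b);return p,[np.linalg.norm((np.eye(3)-np.outer(d,d))@(p-o)) for o,d in rays]
E
python3 - <<'E'
from h import *
for n in ("scene","side"):
    c=snap(n);cv2.imwrite(f"pics/{n}0.png",cv2.resize(c["image"],(800,600),interpolation=cv2.INTER_CUBIC));import pickle;pickle.dump(c,open(n+"0.pkl","wb"))
    print(n,ray(c,(280,210)))
E
```

```text
pics
scene (array([1.17059377, 0.42219703, 0.62479077]), array([-0.7187838 , -0.47621148, -0.50652983]))
side (array([0.40083617, 0.77167446, 0.95876205]), array([ 0.06161812, -0.67401651, -0.73614193]))
```

View pics/scene0.png

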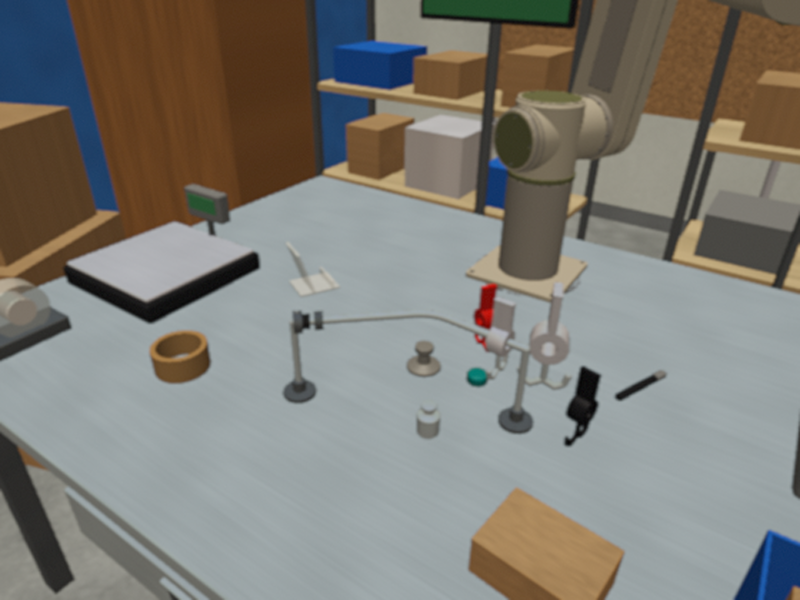

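View pics/side0.png

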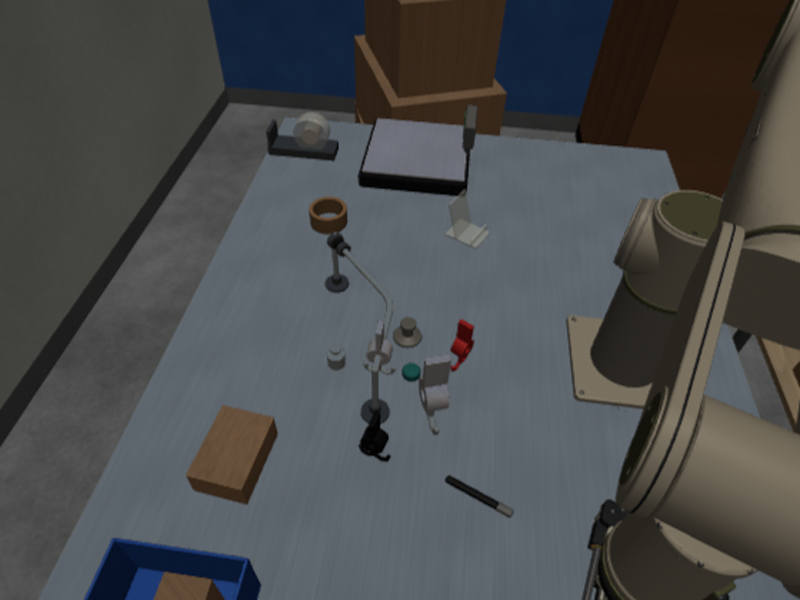

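Both pictures show the bent rail with candidates: red (scene 485,315), black (583,400), big silver (550,335) and small silver on the rod (503,325). In the side view the small silver one is at (379,345) and the big one at (435,380). I choose the small silver one on the rail, and check it close up.

```bash
python3 - <<'E'
from h import *;import pickle
a=pickle.load(open("scene0.pkl","rb"))["image"];b=pickle.load(open("side0.pkl","rb"))["image"]
# scene crop x190-430,y190-310 ; side crop x210-330,y150-310
A=cv2.resize(a[205:310,195:425],None,fx=3.4,fy=3.4,interpolation=cv2.INTER_CUBIC)
cv2.imwrite("pics/a1.png",A)
B=cv2.resize(b[155:300,215:325],None,fx=4,fy=4,interpolation=cv2.INTER_CUBIC);cv2.imwrite("pics/b1.png",B);print(A.shape,B.shape)
E
```

```text
(357, 782, 3) (580, 440, 3)
```

View pics/a1.png

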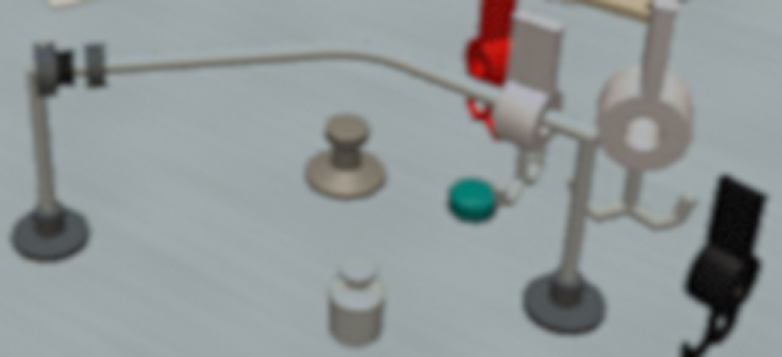

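View pics/b1.png

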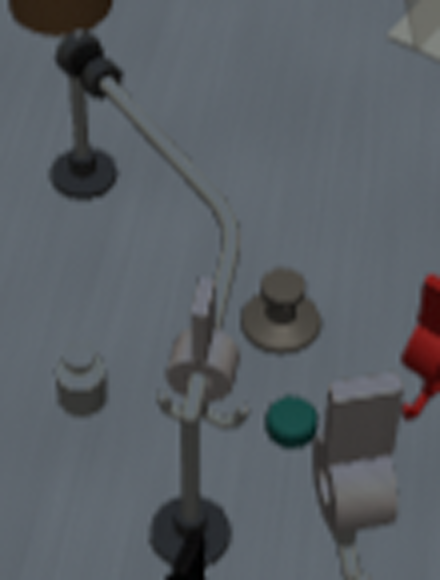

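Crop A shows the small silver carrier: fin centre (536,50), collar (522,113). Crop B has fin (203,312) and collar (200,362). It is clearly threaded on the rod, and the big one stands off the rail. Next I work out positions.

```bash
python3 - <<'E'
from h import *;import pickle
s=pickle.load(open("scene0.pkl","rb"));d=pickle.load(open("side0.pkl","rb"))
S=lambda p:(p[0]/3.4+195-.35,p[1]/3.4+205-.35)
D=lambda p:(p[0]/4+215-.4,p[1]/4+155-.4)
np.set_printoptions(precision=4,suppress=True)
for n,a,b in [("nfoot",(566,300),(191,528)),("ffoot",(50,232),(84,172)),("fin",(536,50),(203,312)),("fintop",(540,15),(205,281)),("collar",(525,112),(201,364)),("bottomtop nearpost",(590,138),(192,385)),("farsleeve front",(106,69),(110,82))]:
    print(n,*tri([ray(s,S(a)),ray(d,D(b))]))
print("scene rod");
for p in [(106,69),(200,64),(270,59),(330,55),(370,57),(410,70),(450,83),(488,96),(560,125),(588,136)]: print(p,plane(s,S(p),.14)[:2])
print("side rod")
for p in [(110,85),(160,141),(200,186),(220,205),(232,222),(234,245),(228,280),(221,318),(196,380)]: print(p,plane(d,D(p),.14)[:2])
for n,a,b in [("weight",(357,325),(81,400)),("candle",(345,175),(281,330))]: print(n,plane(s,S(a),.01),plane(d,D(b),.01))
E
```

```text
nfoot [0.4931 0.1931 0.0087] [np.float64(0.0013959270194057584), np.float64(0.001395927019405766)]
ffoot [ 0.6334 -0.1324  0.0063] [np.float64(0.0007929418805609155), np.float64(0.0007929418805609354)]
fin [0.4921 0.15   0.1871] [np.float64(0.0027679636649484644), np.float64(0.002767963664948445)]
fintop [0.4915 0.1484 0.2125] [np.float64(0.00443231400158332), np.float64(0.004432314001583409)]
collar [0.4926 0.1501 0.1391] [np.float64(0.00017035015855350523), np.float64(0.00017035015855352973)]
bottomtop nearpost [0.4957 0.1867 0.1468] [np.float64(0.010776479868026049), np.float64(0.010776479868025999)]
farsleeve front [ 0.6006 -0.1017  0.1373] [np.float64(0.0026880959185976187), np.float64(0.002688095918597664)]
scene rod
(106, 69) [ 0.6061 -0.0948]
(200, 64) [ 0.566  -0.0487]
(270, 59) [ 0.5344 -0.0147]
(330, 55) [0.5073 0.0149]
(370, 57) [0.4941 0.0379]
(410, 70) [0.4927 0.0676]
(450, 83) [0.4914 0.0964]
(488, 96) [0.4908 0.1233]
(560, 125) [0.4941 0.1743]
(588, 136) [0.4951 0.1932]
side rod
(110, 85) [ 0.5997 -0.0994]
(160, 141) [ 0.5525 -0.0459]
(200, 186) [ 0.5169 -0.0054]
(220, 205) [0.5002 0.0107]
(232, 222) [0.4897 0.0255]
(234, 245) [0.4854 0.0465]
(228, 280) [0.4851 0.0783]
(221, 318) [0.4851 0.1115]
(196, 380) [0.4937 0.1641]
weight [0.5939 0.095  0.01  ] [0.5885 0.098  0.01  ]
candle [0.4639 0.0047 0.01  ] [0.4519 0.0115 0.01  ]
```

```bash
python3 - <<'E'
from h import *;import pickle
from scipy.spatial.transform import Rotation as R
s=pickle.load(open("scene0.pkl","rb"));d=pickle.load(open("side0.pkl","rb"))
S=lambda p:(p[0]/3.4+195-.35,p[1]/3.4+205-.35)
D=lambda p:(p[0]/4+215-.4,p[1]/4+155-.4)
np.set_printoptions(precision=4,suppress=True)
print("bigtop",*tri([ray(s,S((665,3))),ray(d,D((365,380)))]),"big collar",*tri([ray(s,S((652,116))),ray(d,D((362,492)))]))
print("redtop",*tri([ray(s,S((497,-25))),ray(d,D((440,280)))]))
r=robot.read_state();print(r["t"],r["tool_pos"],r["opening"],r["force"],r["q"]);print(R.from_rotvec(r["orientation"]).as_matrix());c=read_camera("wrist");print(c["mount"],c["K"])
E
```

```text
bigtop [0.3886 0.1907 0.1874] [np.float64(0.005225510242319663), np.float64(0.005225510242319607)] big collar [0.381  0.1981 0.0912] [np.float64(0.0014587481205560317), np.float64(0.0014587481205560104)]
redtop [0.3437 0.0563 0.1402] [np.float64(0.0005514714802660335), np.float64(0.0005514714802660885)]
0.1 [0.185  0.5702 0.2177] 0.09305412243163881 [-0.1437  0.9008  0.1278] [ 1.1716  0.1311  1.4892 -0.      1.523  -0.0854]
[[-0.9512  0.3087 -0.0006]
 [ 0.3087  0.9512 -0.0015]
 [ 0.0001 -0.0017 -1.    ]]
[[-0.0006 -0.953  -0.3029  0.0847]
 [ 1.     -0.0007  0.0005  0.0011]
 [-0.0007 -0.3029  0.953  -0.1658]
 [ 0.      0.      0.      1.    ]] [[366.3722   0.     281.9292]
 [  0.     366.3722 212.6183]
 [  0.       0.       1.    ]]
```

```bash
python3 -m inch '[0,0,42,0,40, 35,-35,60,-7,40, 60,-65,60,-14,40, 85,-95,60,-21,40, 110,-125,60,-28,40, 130,-155,60,-35,40, 155,-185,60,-42,40, 180,-215,60,-49,40, 205,-245,60,-56,40, 230,-275,60,-63,40]'
```

```text
t: 0.98
tool_pos: [0.4159, 0.294, 0.2785]
orientation: [-2.047, -2.383, -0.0]
force: [0.2, 0.6, -0.6]
opening: 0.0376
gripper_force: 0.0
```

```bash
python3 -m inch '[20,-36,0,-5,40, 40,-72,0,-11,40, 60,-108,0,-11,40, 76,-144,0,-11,40, 76,-144,0,-11,40, 76,-144,0,-11,40]'; python3 - <<'E'
from h import *;import pickle
r=robot.read_state();c=read_camera("wrist");pickle.dump((r,c),open("w1.pkl","wb"));cv2.imwrite("pics/w1.png",c["image"]);print(r["tool_pos"],r["orientation"],r["force"])
E
```

```text
t: 1.48
tool_pos: [0.4917, 0.1498, 0.2782]
orientation: [-2.264, -2.178, 0.001]
force: [0.1, 1.1, -0.2]
opening: 0.0369
gripper_force: 0.0
[0.49165066 0.14977097 0.27819031] [-2.26383721e+00 -2.17750489e+00  1.16886037e-03] [ 0.09013304  1.11947416 -0.22738886]
```

View pics/w1.png

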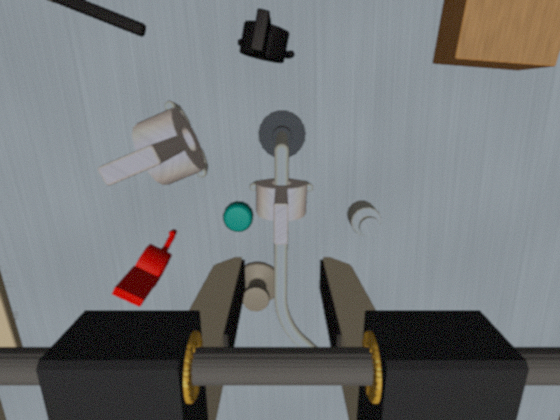

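The wrist view shows the fin centred: its top face runs from (281,202) to (281,243), the rod passes under it at column 281, and the bend curves right.

```bash
cat >> h.py <<'E'
from scipy.spatial.transform import Rotation as R
def wcam(r,c):
    T=np.eye(4);T[:3,:3]=R.from_rotvec(r["orientation"]).as_matrix();T[:3,3]=r["tool_pos"]
    return {"K":c["K"],"extrinsics":np.linalg.inv(T@c["mount"])}
E
python3 - <<'E'
from h import *;import pickle
r,c=pickle.load(open("w1.pkl","rb"));w=wcam(r,c);np.set_printoptions(precision=4,suppress=True)
for p,z in [((281,243),.208),((281,214),.208),((281,148),.14),((281.5,170),.14),((280.5,255),.14),((280.5,275),.14),((281,298),.14),((290,324),.14),((304,340),.14)]: print(p,plane(w,p,z))
print(R.from_rotvec(r["orientation"]).as_matrix()[:,1])
g=c["image"][150:300,255:310];print([int(x) for x in g[20].mean(axis=1)][15:45]);print([int(x) for x in g[75].mean(axis=1)][10:45]);print([int(x) for x in g[110].mean(axis=1)][15:45]);print([int(x) for x in c["image"][180:260,281].mean(axis=1)])
E
```

```text
(281, 243) [0.4909 0.1387 0.208 ]
(281, 214) [0.4918 0.1598 0.208 ]
(281, 148) [0.4931 0.1952 0.14  ]
(281.5, 170) [0.4928 0.1768 0.14  ]
(280.5, 255) [0.4888 0.0993 0.14  ]
(280.5, 275) [0.488  0.0793 0.14  ]
(281, 298) [0.4875 0.0553 0.14  ]
(290, 324) [0.495  0.0267 0.14  ]
(304, 340) [0.5081 0.008  0.14  ]
[ 0.9992 -0.0389 -0.0009]
[152, 151, 147, 143, 136, 127, 136, 147, 150, 150, 149, 148, 149, 150, 150, 150, 142, 125, 131, 138, 149, 151, 152, 151, 151, 148, 149, 151, 150, 152]
[148, 148, 146, 146, 145, 147, 148, 142, 142, 146, 158, 159, 159, 158, 163, 162, 161, 162, 160, 162, 159, 155, 145, 141, 147, 148, 149, 145, 145, 148, 146, 145, 146, 144, 148]
[144, 146, 144, 136, 127, 133, 144, 147, 151, 152, 146, 149, 152, 152, 146, 137, 131, 137, 143, 147, 144, 146, 151, 146, 141, 144, 145, 142, 146, 146]
[149, 150, 150, 147, 139, 118, 86, 82, 77, 79, 81, 80, 81, 77, 86, 76, 81, 83, 77, 75, 76, 78, 89, 113, 148, 157, 166, 158, 159, 156, 155, 160, 159, 162, 164, 161, 162, 159, 162, 164, 165, 161, 159, 160, 163, 161, 160, 159, 158, 160, 162, 163, 162, 160, 157, 158, 161, 165, 159, 159, 164, 162, 165, 157, 153, 149, 148, 147, 151, 152, 147, 149, 148, 149, 150, 149, 148, 146, 147, 149]
```

```bash
python3 -m inch '[0,1,-40,0,40, 0,1,-80,0,40, 0,1,-105,0,40, 0,1,-111,0,40, 0,1,-111,0,40, 0,1,-111,0,40]' 8; python3 -c "
from h import *
r=robot.read_state();print(r['force'],r['wrist_torque'])"; python3 -m inch '[0,0,0,0,8, 0,0,0,0,8, 0,0,0,0,0, 0,0,0,0,0, 0,0,0,0,0, 0,0,0,0,0]' 8;python3 -c "
from h import *
r=robot.read_state();print(r['force'],r['wrist_torque'])"
```

```text
t: 2.03
tool_pos: [0.4914, 0.1539, 0.169]
orientation: [2.257, 2.184, 0.002]
force: [0.2, -0.0, 0.6]
opening: 0.0374
gripper_force: 0.0
[ 0.1882897  -0.03279892  0.60965677] [-0.11909083  0.09558276  0.04605898]
t: 2.53
tool_pos: [0.4914, 0.1528, 0.1685]
orientation: [2.259, 2.182, 0.001]
force: [-2.5, -0.2, 5.4]
opening: 0.0097
gripper_force: 8.0
[-2.52060601 -0.22532072  5.39648809] [-0.09658213  0.5728215  -0.01357464]
```

```bash
cat > st.py <<'E'
from h import *
r=robot.read_state();np.set_printoptions(precision=3,suppress=True);print('F',r['force'],'T',r['wrist_torque'],r['tool_pos'],'t',r['t'])
E
python3 -m inch '[0,0,0,0,0, 0,0,0,0,0]'; python3 st.py; python3 -m inch '[0,0,1,0,0, 0,0,2,0,0,0,0,2,0,0]'; python3 st.py
```

```text
t: 2.7
tool_pos: [0.4914, 0.1528, 0.1684]
orientation: [2.259, 2.182, 0.001]
force: [-1.4, 0.9, 6.2]
opening: 0.0096
gripper_force: 8.0
F [-1.407  0.887  6.16 ] T [-0.047  0.61  -0.057] [0.491 0.153 0.168] t 2.7
t: 2.95
tool_pos: [0.491, 0.1526, 0.1693]
orientation: [-2.259, -2.182, 0.001]
force: [0.4, -0.4, -2.3]
opening: 0.01
gripper_force: 8.0
F [ 0.403 -0.415 -2.305] T [-0.034  0.11   0.002] [0.491 0.153 0.169] t 2.95
```

```bash
python3 -m inch '[0,-2,0,0,0, -0.3,-6,0,0,0, -0.5,-10,0,0,0, -0.7,-15,0,0,0, -0.9,-20,0,0,0, -1.1,-25,0,0,0, -1.3,-30,0,0,0, -1.5,-35,0,0,0, -1.7,-39,0,0,0, -1.7,-40,0,0,0]'; python3 st.py
```

```text
t: 3.78
tool_pos: [0.4895, 0.1119, 0.1696]
orientation: [2.26, 2.182, -0.0]
force: [-0.2, 0.3, -3.1]
opening: 0.0096
gripper_force: 8.0
F [-0.226  0.289 -3.07 ] T [-0.098  0.07  -0.038] [0.489 0.112 0.17 ] t 3.7833
```

```bash
python3 -m inch '[-0.1,-3,0,0,0, -0.4,-9,0,0,0, -0.7,-15,0,0,0, -0.9,-21,0,0,0, -1.2,-27,0,0,0, -1.5,-33,0,0,0, -1.8,-39,0,0,0, -2,-44,0,0,0, -2,-47,0,0,0, -2,-47,0,0,0]'; python3 st.py
python3 - <<'E'
from h import *
# carrier mid targets along the arc, start S, heading h0, from current
h0=np.radians(-2.2);t=np.array([np.sin(h0),-np.cos(h0)]);n=np.array([np.cos(h0),np.sin(h0)])
S=np.array([.4877,.058])
for a in range(0,49,4):
    th=np.radians(a);p=S+.07*(np.sin(th)*t+(1-np.cos(th))*n);print(a,(p*1000).round(1))
E
```

```text
t: 4.62
tool_pos: [0.4875, 0.065, 0.1697]
orientation: [2.26, 2.182, -0.0]
force: [0.8, -0.5, -2.3]
opening: 0.01
gripper_force: 8.0
F [ 0.765 -0.542 -2.304] T [-0.027  0.077 -0.009] [0.488 0.065 0.17 ] t 4.6167
0 [487.7  58. ]
4 [487.7  53.1]
8 [488.   48.2]
12 [488.7  43.4]
16 [489.7  38.6]
20 [491.   33.9]
24 [492.7  29.3]
28 [494.6  24.8]
32 [496.9  20.5]
36 [499.5  16.4]
40 [502.3  12.4]
44 [505.5   8.7]
48 [508.8   5.1]
```

```bash
python3 -m inch '[0,-3,0,0,0, 0.1,-7,0,1,0, 0.1,-10,0,2.5,0, 0.2,-12,0,4,0, 0.4,-14.5,0,6,0, 0.6,-17,0,8,0, 0.6,-17,0,8,0]'; python3 st.py;  python3 -m inch '[0.3,-2.4,0,2,0, 0.7,-4.8,0,4,0, 1.2,-7.2,0,6,0, 1.7,-9.6,0,8,0,1.7,-9.6,0,8,0]';python3 st.py
```

```text
t: 5.2
tool_pos: [0.4881, 0.0485, 0.1696]
orientation: [2.1, 2.337, -0.0]
force: [0.2, -0.3, -1.9]
opening: 0.0097
gripper_force: 8.0
F [ 0.229 -0.281 -1.923] T [-0.035  0.102  0.006] [0.488 0.049 0.17 ] t 5.2
t: 5.62
tool_pos: [0.4897, 0.039, 0.1696]
orientation: [-1.933, -2.476, 0.0]
force: [-0.2, -0.9, -2.0]
opening: 0.0097
gripper_force: 8.0
F [-0.184 -0.943 -2.   ] T [-0.124  0.163 -0.016] [0.49  0.039 0.17 ] t 5.6167
```

```bash
python3 -m inch '[0.6,-2.4,0,2,0, 1.3,-4.7,0,4,0, 2.1,-7,0,6,0, 3,-9.3,0,8,0, 3.9,-11.6,0,10,0, 4.9,-13.8,0,12,0, 4.9,-13.8,0,12,0]'; python3 st.py
```

```text
t: 6.2
tool_pos: [0.4945, 0.0252, 0.1695]
orientation: [-1.664, -2.664, 0.001]
force: [-0.7, -1.2, -2.4]
opening: 0.0097
gripper_force: 8.0
F [-0.679 -1.186 -2.361] T [-0.392  0.315 -0.002] [0.494 0.025 0.169] t 6.2
```

```bash
python3 -m inch '[-0.5,-0.3,0,0,0, -1,-0.6,0,0,0, -1,-0.6,0,0,0]'; python3 st.py
```

```text
t: 6.45
tool_pos: [0.4937, 0.0249, 0.1697]
orientation: [1.666, 2.663, 0.0]
force: [0.2, 0.4, -2.8]
opening: 0.0101
gripper_force: 8.0
F [ 0.181  0.35  -2.766] T [-0.044  0.018  0.015] [0.494 0.025 0.17 ] t 6.45
```

```bash
python3 -m inch '[0.8,-1.8,0,0.5,0, 2,-4,0,2,0, 3.1,-6.1,0,3.5,0, 4.4,-8.2,0,5.5,0, 5.7,-10.2,0,7.5,0, 5.7,-10.2,0,7.5,0]'; python3 st.py
```

```text
t: 6.95
tool_pos: [0.4997, 0.0142, 0.1697]
orientation: [1.484, 2.768, 0.0]
force: [0.3, -0.0, -3.0]
opening: 0.0098
gripper_force: 8.0
F [ 0.346 -0.001 -3.045] T [-0.006  0.003  0.011] [0.5   0.014 0.17 ] t 6.95
```

```bash
python3 -m inch '[1.2,-1.8,0,2,0, 2.6,-3.5,0,4,0, 3.8,-5,0,6,0, 4.9,-6.3,0,7.5,0, 6.5,-8.1,0,8,0, 8.2,-10,0,8.3,0, 8.2,-10,0,8.3,0]'; python3 st.py
```

```text
t: 7.53
tool_pos: [0.5079, 0.0042, 0.1697]
orientation: [1.284, 2.867, 0.0]
force: [0.4, -0.1, -1.9]
opening: 0.0102
gripper_force: 8.0
F [ 0.359 -0.078 -1.925] T [-0.001 -0.012 -0.073] [0.508 0.004 0.17 ] t 7.5333
```

Clean. Going out along the far leg at a heading of 42° in short checked steps.

```bash
python3 -m inch '[1.3,-1.5,0,0,0, 3.3,-3.7,0,0,0, 6,-6.7,0,0,0, 8.7,-9.6,0,0,0, 11.4,-12.6,0,0,0, 13.4,-14.9,0,0,0, 13.4,-14.9,0,0,0]'; python3 st.py
```

```text
t: 8.12
tool_pos: [0.5214, -0.011, 0.1696]
orientation: [1.283, 2.867, -0.0]
force: [-0.3, 0.8, -2.0]
opening: 0.0099
gripper_force: 8.0
F [-0.264  0.77  -1.992] T [-0.043 -0.018 -0.038] [ 0.521 -0.011  0.17 ] t 8.1167
```

```bash
python3 -m inch '[1.3,-1.5,0,0,0, 4,-4.5,0,0,0, 6.7,-7.4,0,0,0, 9.4,-10.4,0,0,0, 12,-13.4,0,0,0, 14.7,-16.4,0,0,0, 17.4,-19.3,0,0,0, 20,-22.3,0,0,0, 20,-22.3,0,0,0]'; python3 st.py
```

```text
t: 8.87
tool_pos: [0.5414, -0.0333, 0.1696]
orientation: [1.283, 2.867, -0.0]
force: [0.3, 0.2, -3.0]
opening: 0.0099
gripper_force: 8.0
F [ 0.338  0.218 -3.019] T [-0.012  0.046  0.046] [ 0.541 -0.033  0.17 ] t 8.8667
```

```bash
python3 -m inch '[1.3,-1.5,0,0,0, 4,-4.5,0,0,0, 6.7,-7.4,0,0,0, 9.4,-10.4,0,0,0, 12,-13.4,0,0,0, 14.7,-16.4,0,0,0, 17.4,-19.3,0,0,0, 20,-22.3,0,0,0, 20,-22.3,0,0,0]'; python3 st.py; python3 - <<'E'
from h import *;import pickle
a=read_camera("scene");b=read_camera("side")
pickle.dump((a,b),open("v2.pkl","wb"))
A=cv2.resize(a["image"][195:285,185:285],(500,450),interpolation=cv2.INTER_CUBIC)
B=cv2.resize(b["image"][150:240,215:275],(300,450),interpolation=cv2.INTER_CUBIC)
cv2.imwrite("pics/v2.png",np.hstack([A,B]))
E
```

```text
t: 9.62
tool_pos: [0.5614, -0.0556, 0.1696]
orientation: [1.283, 2.867, -0.0]
force: [-0.7, 0.6, -3.5]
opening: 0.0097
gripper_force: 8.0
F [-0.738  0.647 -3.492] T [-0.085 -0.019  0.023] [ 0.561 -0.056  0.17 ] t 9.6167
```

View pics/v2.png

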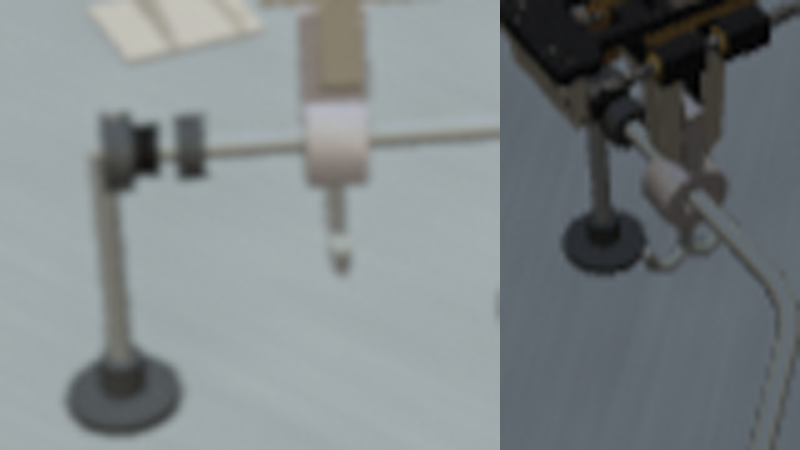

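The picture shows the carrier upright on the far leg, with its collar front at about (303,143) and the sleeve face at about (205,146), a gap of roughly 40 mm.

```bash
python3 - <<'E'
from h import *;import pickle
a,b=pickle.load(open("v2.pkl","rb"))
P=[plane(a,(x/5+184.6,y/5+194.6),.14)[:2] for x,y in((303,143),(205,147))];print(P,np.linalg.norm(P[0]-P[1]))
E
python3 -m inch '[1.3,-1.5,0,0,0, 4,-4.5,0,0,0, 6.7,-7.4,0,0,0, 9.4,-10.4,0,0,0, 12,-13.4,0,0,0, 14.7,-16.4,0,0,0, 16.7,-18.6,0,0,0, 16.7,-18.6,0,0,0]'; python3 st.py
```

```text
[array([ 0.57569235, -0.06438158]), array([ 0.60337286, -0.09777232])] 0.04337224961925328
t: 10.38
tool_pos: [0.5781, -0.0742, 0.1696]
orientation: [1.283, 2.868, -0.0]
force: [0.1, 0.2, -1.8]
opening: 0.0101
gripper_force: 8.0
F [ 0.094  0.158 -1.751] T [ 0.005  0.004 -0.05 ] [ 0.578 -0.074  0.17 ] t 10.3833
```

```bash
python3 -m inch '[2,-2.2,0,0,0, 4,-4.5,0,0,0, 6,-6.7,0,0,0, 8,-8.9,0,0,0, 10,-11.1,0,0,0, 12,-13.4,0,0,0, 13.4,-14.9,0,0,0, 13.4,-14.9,0,0,0]'; python3 st.py;  python3 -m inch '[1,-1.1,0,0,0, 2,-2.2,0,0,0, 2,-2.2,0,0,0]'; python3 st.py
```

```text
t: 11.05
tool_pos: [0.5913, -0.0889, 0.1696]
orientation: [1.283, 2.868, -0.0]
force: [-0.9, 0.1, -1.5]
opening: 0.0099
gripper_force: 8.0
F [-0.909  0.139 -1.482] T [ 0.008  0.046 -0.004] [ 0.591 -0.089  0.17 ] t 11.05
t: 11.3
tool_pos: [0.5932, -0.0908, 0.1696]
orientation: [1.282, 2.868, 0.0]
force: [-0.0, -1.9, -1.7]
opening: 0.0099
gripper_force: 8.0
F [-0.027 -1.853 -1.741] T [0.03  0.026 0.055] [ 0.593 -0.091  0.17 ] t 11.3
```

```bash
for i in 1; do python3 -m inch '[1,-1.1,0,0,0, 2,-2.2,0,0,0, 2,-2.2,0,0,0]'; done >/dev/null; python3 st.py;  python3 -m inch '[0.7,-0.75,0,0,0, 1.3,-1.5,0,0,0, 1.3,-1.5,0,0,0]'>/dev/null; python3 st.py;  python3 -m inch '[0.7,-0.75,0,0,0, 1.3,-1.5,0,0,0, 1.3,-1.5,0,0,0]'>/dev/null; python3 st.py; python3 -m inch '[0,0,0,0,0]'>/dev/null; python3 st.py
```

```text
F [-1.007  1.371 -1.9  ] T [ 0.159  0.151 -0.022] [ 0.595 -0.093  0.17 ] t 11.55
F [-1.916  1.515 -2.017] T [0.39  0.369 0.015] [ 0.596 -0.094  0.17 ] t 11.8
F [-2.202  2.69  -1.349] T [0.471 0.455 0.003] [ 0.598 -0.096  0.17 ] t 12.05
F [-1.695  2.118 -1.146] T [0.499 0.4   0.034] [ 0.598 -0.096  0.17 ] t 12.1333
```

```bash
python3 -m inch '[-0.4,0.4,0,0,0, -0.8,0.9,0,0,0, -1.2,1.3,0,0,0, -1.2,1.3,0,0,0]'>/dev/null; python3 st.py;  python3 -m inch '[0,0,-0.4,0,0, 0,0,-0.8,0,0, 0,0,-1.2,0,0, 0,0,-1.2,0,0]'>/dev/null; python3 st.py
```

```text
F [-0.038  1.51  -1.384] T [0.278 0.169 0.008] [ 0.597 -0.095  0.17 ] t 12.4667
F [-2.483  2.113  1.066] T [ 0.294  0.321 -0.023] [ 0.597 -0.095  0.169] t 12.8
```

```bash
python3 -m inch '[0,0,0.4,0,11, 0,0,0.4,0,13, 0,0,0.4,0,16, 0,0,0.4,0,22, 0,0,0.4,0,30, 0,0,0.4,0,35, 0,0,0.4,0,35]'; python3 st.py; python3 -m inch '[0,0,10,0,35, 0,0,30,0,35, 0,0,60,0,35, 0,0,95,0,35, 0,0,130,0,35, 0,0,130,0,35]'; python3 st.py; python3 - <<'E'
from h import *;import pickle
a=read_camera("scene");r=robot.read_state();b=read_camera("wrist");pickle.dump((a,b,r),open("v3.pkl","wb"))
A=cv2.resize(a["image"][195:285,185:285],(400,360),interpolation=cv2.INTER_CUBIC)
B=cv2.resize(b["image"],(400,300));B=np.vstack([B,np.zeros((60,400,3),np.uint8)])
cv2.imwrite("pics/v3.png",np.hstack([A,B]))
E
```

```text
t: 13.38
tool_pos: [0.5966, -0.0946, 0.1689]
orientation: [1.282, 2.868, -0.0]
force: [0.1, -1.2, 0.1]
opening: 0.0316
gripper_force: 0.0
F [ 0.093 -1.207  0.093] T [-0.043  0.042  0.068] [ 0.597 -0.095  0.169] t 13.3833
t: 13.88
tool_pos: [0.5993, -0.0953, 0.3091]
orientation: [1.277, 2.856, 0.004]
force: [1.1, 0.1, 0.9]
opening: 0.0324
gripper_force: 0.0
F [1.148 0.141 0.942] T [-0.037 -0.037 -0.013] [ 0.599 -0.095  0.309] t 13.8833
```

View pics/v3.png

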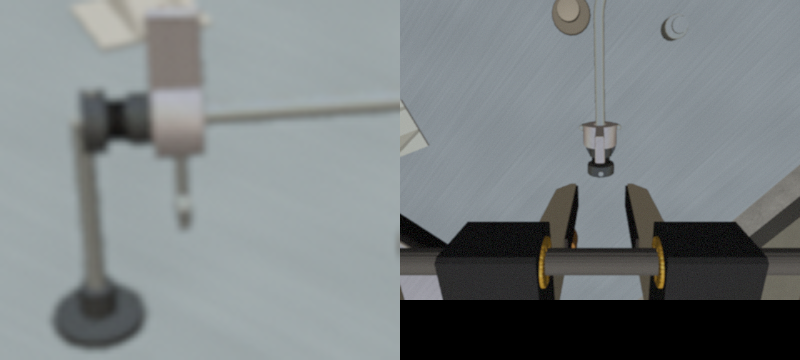

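The picture shows the carrier upright and free, with its collar front at about (150,122) against the sleeve and the robot clear. I check the sleeve's travel numerically.

```bash
python3 - <<'E'
from h import *;import pickle
a=pickle.load(open("v2.pkl","rb"))[0]["image"];b,_,r=pickle.load(open("v3.pkl","rb"));b=b["image"]
c=read_camera("scene")["image"]
for im in(a,b,c): print([int(x) for x in im[219:222,203:240].mean(axis=(0,2))])
print(r["t"])
E
```

```text
[163, 143, 112, 93, 93, 91, 87, 84, 85, 87, 84, 79, 86, 116, 148, 159, 142, 108, 88, 84, 85, 91, 116, 147, 162, 166, 165, 166, 166, 167, 167, 168, 168, 168, 168, 167, 168]
[160, 141, 110, 92, 91, 90, 86, 83, 84, 85, 84, 81, 83, 87, 86, 84, 84, 84, 92, 125, 159, 177, 180, 180, 181, 181, 180, 179, 179, 179, 178, 175, 165, 160, 163, 165, 165]
[161, 141, 110, 92, 91, 89, 85, 83, 84, 85, 83, 81, 83, 87, 87, 85, 84, 83, 92, 125, 159, 177, 180, 180, 181, 181, 180, 180, 179, 179, 178, 175, 165, 160, 163, 165, 165]
13.9333
```

```bash
python3 -c "
from plant import job
print(job.close_job())"
```

```text
the job is handed in; nothing more can be done
None
```

I slid the carrier round the bend to the far end, pressed the sleeve fully in by the camera measurement, let go and handed the job in at about 14 s; it hangs upright and still, but no verdict came back.

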